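Clamp a split wood sample in a one-hand bar clamp and keep the squeeze on

TASK

The split pine sample is being glued back together (the glue is on). Lay its loose half flat in the gap of the bar clamp, squarely beside the half already lying there with its ends about level, and let go of it; then pump the clamp's trigger against its handle, squeezing and letting out, until the jaw has pushed the two halves tight together, and finish while still holding the trigger squeezed, with the clamp lying on the bench and the joint pressed firmly at about 25 N. Never press the soft wood with more than 60 N, and leave the larger elm block and the loupe where they are.

Things in the scene. Friction and masses are not known exactly. Their poses are not given: they have to be found in the camera images.
- bar_clamp: One-hand ratchet bar clamp, black plastic, lying loose on its side, 0.7 kg, 190 x 270 x 37 mm. Origin: under the bar, on the bench, in the housing (x -30 to 14, y -24 to 36 mm). z up; -y along the steel bar from housing to far jaw; +x out along the jaws (to x = 84 mm); handle and trigger stick out to x = -109 mm, 34 to 36 mm high. Bar: x -9 to 8, z 12 to 24 mm. Starts with yaw -0.2 to 0.25.
- clamp_grip (a point): Place to squeeze: midway between the outer faces of handle and resting trigger, at (-62, -2, 18) mm in the clamp. Squeeze from above, fingers closing along the clamp's y. Width over handle and trigger here: 68 mm at rest, 40 mm pressed right in. The loose clamp slides with the fingers (they drive its handle 14 mm a squeeze) and may creep and turn a little as it is pumped.
- handle_face (a point): Outer face of the fixed pistol handle at (-62, 32, 18) mm in the clamp; flat, faces +y, from x = -90 to -36 mm.
- trigger_face (a point): Outer (-y) face, slightly crowned, of the 11 mm thick trigger lever where it is squeezed; at (-62, -36, 18) mm in the clamp at rest, moves 28 mm towards the handle. It pivots about z at (30, -15) mm.
- near_pad (a point): Centre of the face of the fixed rubber pad on the housing's jaw, at (62, -30, 18) mm in the clamp; 44 mm wide (x), 30 mm high, faces -y.
- far_pad (a point): Centre of the face of the soft rubber pad on the far jaw, at (62, -170 + jaw_bar, 18) mm in the clamp; 44 mm wide, 30 mm high, faces +y. The far jaw behind it is 28 mm thick. The bar runs along the near end of the gap; the other end and the top are open.
- jaw_bar (a joint): Travel of the bar and far jaw towards the housing, m; starts at 0 to 0.006, reaches at most 0.078. A ratchet with 6 mm teeth lets it move only in the closing direction; under load it may slip back to the last tooth (up to 6 mm) when the trigger is let out. Friction 3 N.
- trigger (a joint): Angle of the sprung trigger, rad: 0 out (rest), 0.304 pressed right in; its spring takes 4 N (out) to 6 N (in) at the place to squeeze. A full squeeze moves the jaw two teeth (12 mm), if the trigger was first let fully out. Finger force beyond spring and friction (about 8 to 10 N) reaches the wood up to 1.8 times as strong: a squeeze of 20 to 25 N presses it with some 15 to 25 N.
- pad_squash (a joint): How far the far jaw's soft pad is squashed, m: 0 not pressed; 5 N per mm; fully squashed at 0.006 (30 N), hard beyond that.
- half_a: One half of the sample: plain pine block 42 x 67 x 35 mm (its x, y, z), 50 g, lying flat in the clamp's gap 1 to 5 mm from the near pad, a 67 x 35 mm side facing the pad, about centred on it. Origin: centre of its underside.
- half_b: The loose half: an equal pine block 42 x 67 x 35 mm, 50 g, lying flat to the robot's right of the clamp. Origin: centre of its underside. A 67 x 35 mm side is to meet the other half, either one. In the gap about 24 mm stay free on each side of it, which the clamp then closes.
- elm_block: Bystander: a larger, flatter elm block 48 x 89 x 31 mm to the robot's right; it and the loose half may have changed places. Origin: centre of its underside. Not to be moved.
- loupe: Bystander: loupe 29 x 66 x 14 mm lying in front, to the right of the clamp's handle. Origin: centre of its underside. Not to be moved.
Things that resemble listed ones, but are neither listed nor needed, are in the scene too. Leave any green look-alike of the half_b alone. What is shaped like the half_a but orange is not meant.

How it is judged:
On the way, in this order (a step that is already met when the one before it is completed fails the run):
1. the loose half lies flat between the other half and the far pad, square to the other half, and is let go (x of half_b in the frame of bar_clamp between 0.042 and 0.082 m and y of half_b in the frame of bar_clamp between -0.162 and -0.088 m and height (world z) of half_b below 0.004 m and angle between the x axis of half_b and the x axis of half_a, either way round below 0.25 rad and contact force between the fingers and half_b below 0.1 N and linear speed of half_b below 0.02 m/s), for 0.2 s.
2. the trigger is squeezed (value of joint trigger above 0.15 rad).
3. the trigger is let out again (value of joint trigger below 0.1 rad).
4. the trigger is squeezed until the halves are pressed together (contact force between half_a and half_b above 10 N and value of joint trigger above 0.03 rad), for 0.2 s.
At the end, for the whole second after the job is handed in: The halves press each other with 10 to 45 N, flat on the bench (4 mm), square (0.06 rad), level at their ends (10 mm) and between the pads; the fingers hold the clamp with over 3 N, its trigger squeezed beyond 0.03 rad; the clamp lies flat and at rest (all of step 4 and contact force between half_a and half_b below 45 N and contact force between the fingers and bar_clamp above 3 N and y of half_b in the frame of half_a between -0.01 and 0.01 m and angle between the x axis of half_b and the x axis of half_a, either way round below 0.06 rad and height (world z) of each of half_b, half_a below 0.004 m and angle between each of half_b, half_a's own z axis and vertical below 0.08 rad and x of half_b in the frame of bar_clamp between 0.036 and 0.09 m and height (world z) of bar_clamp below 0.006 m and angle between bar_clamp's own z axis and vertical below 0.06 rad and linear speed of bar_clamp below 0.02 m/s); the arm keeps its last pose, push and grip.
It fails at once if the wood is pressed with more than 60 N (contact force between half_a and half_b above 60 N).
It fails at once if the elm block is moved by more than 25 mm (distance of elm_block from where it was at the start of the episode above 0.025 m).
It fails at once if the loupe is moved by more than 25 mm (distance of loupe from where it was at the start of the episode above 0.025 m).
It also fails if it takes over 69 s, if anything falls off the work surface, if the arm or the gripper's body presses on something with over 40 N, if the wrist force passes 120 N, or if a joint passes its speed limit or range.

ROBOT

A 6-joint arm with a two-finger parallel gripper is mounted at the origin on a cart in front of the work surface, level with it; the furniture and walls round the work are solid. World frame = base frame: x ahead of the robot, y to its left, z up, the work surface at z = 0. Lengths are in m, angles in rad, forces in N, time in s.
With the tool pointing down it reaches from about 0.35 to 0.775 m from the base axis. Payload 5.5 kg.
Tool frame: the origin (TCP) lies between the finger pads; the fingertips stand 19 mm ahead of it and the grasp point (between the pads) is the TCP; z points along the fingers, y is the line along which they close (so a half turn about z gives the same grasp; the last joint's range is limited). The gripper opens to 85 mm and grips with 20 to 120 N. Pads are 22 mm wide; open, the fingers measure 114 mm over their backs; the gripper's body (76 mm by 85 mm) begins 54 mm behind the grasp point. The pads swing forward as they close: fully open they stand 13 mm farther back than shut.
Start: joints at [0.977, 0.313, 0.046, 1.304, 0, 1.431], TCP at [0.252, 0.517, 0.25] pointing down, gripper open.
Joint ranges: [-2.76, 2.76], [-0.86, 1.69], [-1.03, 1.26], [-2.2, 2.34], [-1.47, 1.5], [-3.14, 3.14]. Speed limits (rad/s): [2.57, 2.57, 3.14, 3.14, 3.14, 3.14].

INTERFACE

Orientations are given as a unit quaternion [w, x, y, z].
In Python, from workcell import env gives the robot as it stands.
- The arm moves only by the tool carry_out, never from a script. Its argument "increments" is a list that holds one entry, the list of rows, each a list of 6 numbers: the shift along the tool's x, y, z each as a share of 50 cm, from -1 to 1, then the turn, a rotation vector about the tool's x, y, z each as a share of 2 pi rad, from -1 to 1. In form: [[[x, y, z, ax, ay, az], ...]]. A call has 1 to 5 rows; each row is the pose to reach, as a shift and turn from the pose commanded when the call began, along the tool's axes at that moment, turning the shorter way round; what a row does not reach only later rows make up. A row lasts 1/8 s, in which the tool goes at most 62.5 mm and 10.7 degrees, less where a joint would pass 70% of its speed; a pose out of reach is approached as far as the arm can. A call with a number of a shift or a turn outside -1 to 1 is refused whole. A call with a gripper value outside its range is refused whole. "jaw" is the closure, from 0 (fully open) to 1 (shut), set as the call begins (left out, the last holds). The fingers move at their own pace and stop on an object; "squeeze" is the grip in N (left out, the last holds). Time passes only in rows, so rows that repeat a pose let the fingers close. It gives the time, the measured TCP pose, the force, the opening and the grip force at its end, in the units of the state.
- env.get_state(): the state, without advancing time (a new reading comes with each control period).
- env.read_camera(name): name is "scene" or "top" or "wrist"; returns a dict with "frame" (420x560x3 uint8, blue, green, red), "z_map" (420x560 float32, m along the optical axis (not along the pixel's ray), 0 where there is no reading), "intrinsics" (3x3 intrinsics, pixels), "k1" (the pictures are not rectified: a ray, as slopes to the right and down, at radius r is drawn at 1 + k1 r^2 times it, then the intrinsics apply), "R" (3x3) and "t" (3): a world point X has camera coordinates R X + t; the wrist camera has in their place "T_tool_cam" (4x4, takes a point from camera to tool coordinates, whose origin is the TCP and whose axes are the flange's). Camera axes: x right, y down, z forward; pixel columns grow to the right and rows downward; lengths in m; the calibration is good to about 2 mm. A picture is of the moment at which its call begins: read the wrist's pose just before it.
- env.hand_in(): hands the job in; it is judged then, once.
Trained networks look in the newest picture that a camera, given by its name, has taken for a name from the list of things; names that differ only in an ending like _2 or _b are one class to them, and where a whole thing is asked for, a point or a joint stands for the part that bears it (a point fixed in the world has none). Each returns a list of dicts, best first, with "score" (0 to 1); they miss things now and then, are a little off and sometimes report something else, mostly with a low value. They report only what shows in the picture. A call takes as long as a camera call. They do not tell look-alikes from the thing itself.
- env.find_in(camera, name): "position" ([x, y, z] in m, in world coordinates, good to about 4 mm: the middle of the surface that is visible of it).
The state is a dict: "clock": time; "joint_pos": joint angles; "qvel": joint speeds; "tau": joint torques, N m; "tcp_pos": TCP position; "orientation": TCP orientation; "wrist_force": force on the tool from outside, world axes, zero at the start; "ft_torque": the same for the moment, N m; "finger_gap": finger opening in m; "grip_force": force on a finger pad.
Only numpy, scipy, OpenCV 4.12 (cv2) and the standard library are available. Lean on these libraries where they do the work, as an engineer would, in place of code of your own. Each camera call takes 0.05 s, during which the arm holds its last target. There are 200 camera calls.

## Working session

There is one attempt and no reset: what is moved stays moved. The work goes in short steps, Python scripts to look and compute and a tool call to move; the robot and the scene stay as the last step left them, time stands still between calls to the robot, and variables do not carry over. Pictures are saved under pics/ and viewed, at most 10 in all, crops included, and the job is handed in when it is done.

Besides the shell and the picture viewer there is one more tool, called as name([rows], argument=value, ...), one row to a line, values as JSON. carry_out: Moves the arm, as the interface text tells. Its arguments: {"type":"object","properties":{"increments":{"type":"array","items":{"type":"array","items":{"type":"array","items":{"type":"number","minimum":-1,"maximum":1}}}},"jaw":{"type":"number"},"squeeze":{"type":"number"}},"required":["increments"]}

```bash
mkdir -p pics; ls; cat > h.py <<'E'
import numpy as np, cv2
from workcell import env
from scipy.spatial.transform import Rotation as Rn
def cam(name):
    s=env.get_state(); c=env.read_camera(name)
    if 'T_tool_cam' in c:
        T=np.eye(4); q=s['orientation']; T[:3,:3]=Rn.from_quat([q[1],q[2],q[3],q[0]]).as_matrix(); T[:3,3]=s['tcp_pos']
        W=T@np.array(c['T_tool_cam'])
    else:
        W=np.eye(4); R=np.array(c['R']); W[:3,:3]=R.T; W[:3,3]=-R.T@np.array(c['t'])
    c['W']=W; return c
def cloud(c):
    z=c['z_map']; h,w=z.shape; u,v=np.meshgrid(np.arange(w),np.arange(h))
    p=cv2.undistortPoints(np.stack([u,v],-1).reshape(-1,1,2).astype(np.float64),np.array(c['intrinsics']),np.array([c['k1'],0,0,0.])).reshape(h,w,2)
    P=np.dstack([p[...,0]*z,p[...,1]*z,z]); X=P@c['W'][:3,:3].T+c['W'][:3,3]; X[z<=0]=np.nan
    return X
E
python3 - <<'E'
from h import *
s=env.get_state(); print({k:np.round(v,3) for k,v in s.items()})
for n in ['top','scene']:
    c=cam(n); cv2.imwrite(f'pics/{n}0.png',c['frame']); 
    for k in ['bar_clamp','half_a','elm_block','loupe','near_pad','far_pad','handle_face','trigger_face']:
        r=env.find_in(n,k); print(n,k,[(round(d['score'],2),np.round(d['position'],3).tolist()) for d in r[:5]])
E
```

```text
pics
{'clock': np.float64(0.0), 'joint_pos': array([ 0.977,  0.314,  0.045,  1.304, -0.   ,  1.431]), 'qvel': array([-0.   ,  0.001,  0.003, -0.001,  0.   , -0.001]), 'tau': array([ 3.0000e-03, -4.8062e+01,  2.9854e+01,  1.9000e-02, -0.0000e+00,
       -0.0000e+00]), 'tcp_pos': array([0.252, 0.516, 0.249]), 'orientation': array([-0.   ,  0.225,  0.974, -0.001]), 'wrist_force': array([0.341, 0.4  , 0.112]), 'ft_torque': array([-0.017, -0.053, -0.013]), 'grip_force': np.float64(0.0), 'finger_gap': np.float64(0.085)}
top bar_clamp [(0.57, [0.508, 0.064, 0.03]), (0.35, [0.606, -0.266, 0.037])]
top half_a [(0.85, [0.565, 0.035, 0.034]), (0.8, [0.672, -0.18, 0.033]), (0.71, [0.354, -0.076, 0.033]), (0.69, [0.483, -0.186, 0.035]), (0.6, [0.603, -0.266, 0.036])]
top elm_block [(0.68, [0.481, -0.313, 0.027])]
top loupe [(0.91, [0.36, -0.189, 0.007])]
top near_pad [(0.97, [0.516, 0.061, 0.036])]
top far_pad [(0.54, [0.587, -0.083, 0.034])]
top handle_face [(0.82, [0.511, 0.064, 0.037])]
top trigger_face [(0.86, [0.444, 0.038, 0.03])]
scene bar_clamp [(0.78, [0.507, 0.05, 0.029])]
scene half_a [(0.93, [0.47, -0.197, 0.035]), (0.76, [0.592, -0.274, 0.037]), (0.64, [0.337, -0.084, 0.031]), (0.63, [0.667, -0.191, 0.036]), (0.61, [0.556, 0.024, 0.031])]
scene elm_block [(0.63, [0.468, -0.315, 0.032])]
scene loupe [(0.61, [0.356, -0.191, 0.01]), (0.59, [0.555, 0.022, 0.032])]
scene near_pad [(0.98, [0.508, 0.05, 0.028]), (0.5, [0.439, 0.038, 0.026]), (0.31, [0.554, 0.024, 0.032])]
scene far_pad [(0.42, [0.583, -0.079, 0.036])]
scene handle_face [(0.79, [0.513, 0.051, 0.029])]
scene trigger_face [(0.84, [0.436, 0.036, 0.026]), (0.72, [0.353, -0.19, 0.011])]
```

View pics/top0.png

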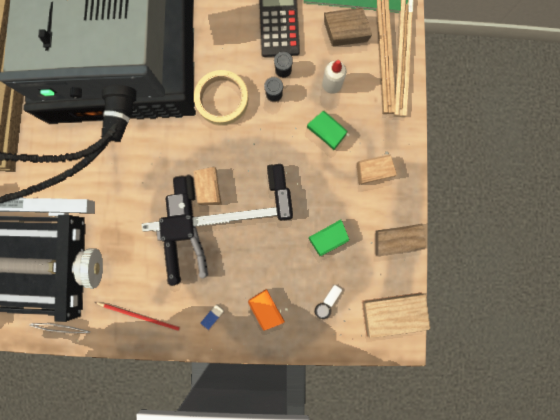

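View pics/scene0.png

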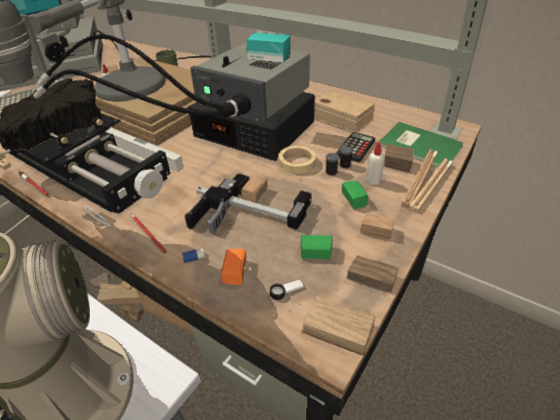

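Top picture: the clamp's housing is at (178,225), with its far jaw at (283,205) and half_a at (207,186). These could be taken for half_b:
- pine block (377,169)
- green blocks (328,130) and (330,237)
- orange block (265,310)
- brown block (402,240)
- large pale block (397,316)

I choose the pine block at (377,169). Next I measure it and check it in a crop.

```bash
cat >> h.py <<'E'
def rect(X,cx,cy,r,zlo,zhi):
    m=(np.hypot(X[...,0]-cx,X[...,1]-cy)<r)&(X[...,2]>zlo)&(X[...,2]<zhi)
    n,l=cv2.connectedComponents(m.astype(np.uint8),connectivity=4)
    if n<2: return None
    k=1+np.argmax([(l==i).sum() for i in range(1,n)])
    P=X[l==k]; (c,s,a)=cv2.minAreaRect((P[:,:2]*1000).astype(np.float32))
    return np.round(c,1),np.round(s,1),round(a,1),np.round(np.median(P[:,2]),4),len(P)
E
python3 - <<'E'
from h import *
c=cam('top'); X=cloud(c)
for n,(x,y) in dict(b=(.603,-.266),brown=(.483,-.313),pale=(.355,-.31),a=(.565,.035)).items():
    print(n,rect(X,x,y,.065 if n!='a' else .05,.022,.05))
f=c['frame']
A=cv2.resize(f[120:340,300:440],None,fx=2.7,fy=2.7,interpolation=3); B=cv2.resize(f[150:300,130:310],None,fx=2.3,fy=2.3,interpolation=3)
H=max(A.shape[0],B.shape[0]); o=np.zeros((H,A.shape[1]+B.shape[1],3),np.uint8); o[:A.shape[0],:A.shape[1]]=A; o[:B.shape[0],A.shape[1]:]=B
cv2.imwrite('pics/crop.png',o); print(o.shape)
for p in [(150,225),(172,225),(283,205),(277,175),(173,275),(205,270),(207,186),(245,215)]: print(p,np.round(X[p[1],p[0]],3))
E
```

```text
b (array([ 606. , -268.5]), array([40.4, 63.7]), 14.4, np.float64(0.0342), 785)
brown (array([ 479. , -312.9]), array([46. , 89.3]), 9.8, np.float64(0.0298), 1219)
pale (array([ 344.2, -310.3]), array([ 65. , 111.4]), 8.1, np.float64(0.03), 2235)
a (array([566.8,  33.7]), array([64.5, 40.6]), 10.0, np.float64(0.0342), 802)
(594, 792, 3)
(150, 225) [0.495 0.134 0.022]
(172, 225) [0.496 0.09  0.038]
(283, 205) [ 0.535 -0.104  0.036]
(277, 175) [ 0.589 -0.092  0.031]
(173, 275) [0.408 0.086 0.036]
(205, 270) [0.418 0.032 0.023]
(207, 186) [0.566 0.031 0.037]
(245, 215) [ 0.517 -0.037  0.025]
```

View pics/crop.png

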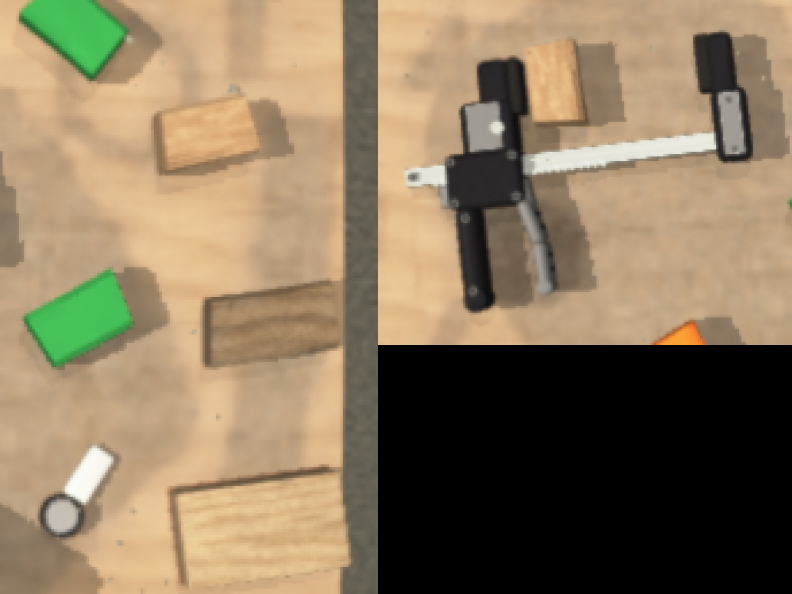

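The crop's left panel shows a plain pine block at (205,135), matching half_a in the right panel at (555,80). It measures 42x67x35, so it is half_b. The brown 48x89x31 block is the elm. Next I move to a wrist view over the clamp.

carry_out([
  [[-0.458, -0.372, -0.05, 0, 0, 0], [-0.458, -0.372, -0.05, 0, 0, 0], [-0.458, -0.372, -0.05, 0, 0, 0], [-0.458, -0.372, -0.05, 0, 0, 0], [-0.458, -0.372, -0.05, 0, 0, 0]],
], jaw=0, squeeze=30)

```text
clock: 1.58
tcp_pos: [0.3771, 0.2472, 0.2758]
orientation: [0.0, 0.226, 0.974, 0.0]
wrist_force: [0.9, 0.6, -0.3]
finger_gap: 0.0855
grip_force: 0.0
```

carry_out([
  [[-0.458, -0.372, -0.05, 0, 0, 0.138], [-0.458, -0.372, -0.05, 0, 0, 0.138], [-0.458, -0.372, -0.05, 0, 0, 0.138], [-0.458, -0.372, -0.05, 0, 0, 0.138], [-0.458, -0.372, -0.05, 0, 0, 0.138]],
])

```text
clock: 2.2
tcp_pos: [0.5015, -0.0209, 0.3006]
orientation: [0.0, 0.616, 0.788, 0.0]
wrist_force: [-0.6, 0.6, 0.4]
finger_gap: 0.0855
grip_force: 0.0
```

```bash
cat >> h.py <<'E'
def plan(x,y,z,yd):
    "shares to bring TCP to x,y,z (m) with tool y along yaw yd (deg), pointing down"
    s=env.get_state(); q=s['orientation']; R=Rn.from_quat([q[1],q[2],q[3],q[0]])
    d=R.inv().apply(np.array([x,y,z])-s['tcp_pos'])/.5
    a=np.radians(yd); b=min((a,a+np.pi),key=lambda t:-np.dot([np.cos(t),np.sin(t)],R.as_matrix()[:2,1]))
    T=Rn.from_matrix(np.array([[np.sin(b),np.cos(b),0],[-np.cos(b),np.sin(b),0],[0,0,-1]]))
    print('tcp',np.round(s['tcp_pos'],4),'clock',round(float(s['clock']),2),'shares',np.round(d,4),np.round((R.inv()*T).as_rotvec()/(2*np.pi),4))
E
python3 - <<'E'
from h import *
c=cam('wrist'); X=cloud(c); cv2.imwrite('pics/w1.png',c['frame'])
plan(.606,-.2685,.15,14.4)
print('b',rect(X,.606,-.2685,.065,.022,.05),'a',rect(X,.567,.034,.05,.03,.05))
for k in ['half_a','near_pad','far_pad','handle_face','trigger_face']:
    print(k,[(round(d['score'],2),np.round(d['position'],3).tolist()) for d in env.find_in('wrist',k)[:3]])
E
```

```text
Traceback (most recent call last):
  File "h.py", line 29, in plan
    T=Rn.from_matrix(np.array([[np.sin(b),np.cos(b),0],[-np.cos(b),np.sin(b),0],[0,0,-1]]))
  File "scipy/spatial/transform/_rotation.pyx", line 1143, in scipy.spatial.transform._rotation.Rotation.from_matrix
ValueError: Non-positive determinant (left-handed or null coordinate frame) in rotation matrix 0: [[ 0.24868989  0.96858316  0.        ]
 [-0.96858316  0.24868989  0.        ]
 [ 0.          0.         -1.        ]].
```

View pics/w1.png

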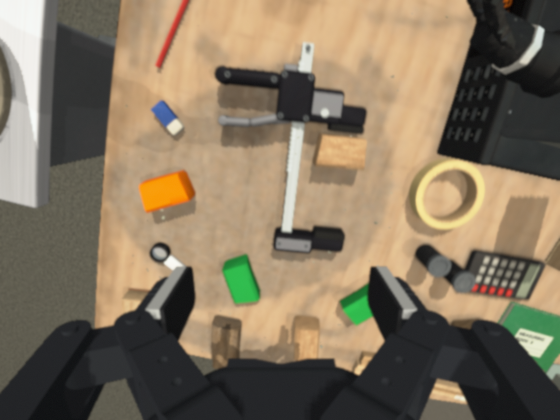

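The wrist view shows the housing at (297,95), half_a at (341,152), the far jaw at (308,240) and half_b at (305,340). I fix the sign error in the helper and measure the clamp.

```bash
sed -i 's/\[\[np.sin(b),np.cos(b),0\],\[-np.cos(b)/[[-np.sin(b),np.cos(b),0],[np.cos(b)/' h.py
cat >> h.py <<'E'
def clamp(c,X,guess):
    "fit clamp pose: bar line plus far jaw/housing; guess=(x,y,yaw)"
    x0,y0,w=guess
    Q=(X[...,:2]-[x0,y0])@np.array([[np.cos(w),-np.sin(w)],[np.sin(w),np.cos(w)]])
    f=c['frame'].astype(int); z=X[...,2]
    m=(abs(Q[...,0])<.016)&(Q[...,1]<-.045)&(Q[...,1]>-.145)&(z>.017)&(z<.032)&(f.min(-1)>100)
    P=X[m][:,:2].astype(np.float32)
    vx,vy,px,py=cv2.fitLine(P*1000,cv2.DIST_HUBER,0,.01,.01).ravel()
    w=np.arctan2(-vx*np.sign(-vy)*-1,abs(vy)) if 0 else np.arctan2(vx*-np.sign(vy),vy*-np.sign(vy)*-1)
    return w,(px,py),m.sum(),Q
E
python3 - <<'E'
from h import *
w0=.122
for n in ['wrist','top']:
    c=cam(n); X=cloud(c); 
    print(n,'b',rect(X,.606,-.2685,.065,.022,.05),'a',rect(X,.567,.034,.045,.03,.05))
    w,p,k,Q=clamp(c,X,(.5,.075,w0)); print('yaw',w,p,k)
    # clamp axes coordinates with u along x axis, v along y axis about world origin
    ex=np.array([np.cos(w),np.sin(w)]); ey=np.array([-np.sin(w),np.cos(w)])
    U=X[...,:2]@ex; V=X[...,:2]@ey; z=X[...,2]
    print('bar u',np.dot(np.array(p)/1000,ex))
    u0=np.dot(np.array(p)/1000,ex)+.0005
    near=(np.hypot(X[...,0]-.52,X[...,1])<.2)
    dark=c['frame'].max(-1)<110
    def pct(m): return np.round(np.percentile(V[m],[1,5,50,95,99]),4),np.round(np.percentile(U[m]-u0,[1,99]),4),m.sum()
    print('handle',pct(near&(U-u0<-.045)&(U-u0>-.085)&(z>.028)&(V>.05)))
    print('trig',pct(near&(U-u0<-.055)&(U-u0>-.07)&(z>.02)))
    print('farjaw',pct(near&(U-u0<.08)&(U-u0>-.0)&(z>.03)&(V<-.08)))
    print('farpad',pct(near&(U-u0<.08)&(U-u0>.046)&(z>.027)&(V<-.08)))
    print('housing',pct(near&(U-u0<.0)&(U-u0>-.02)&(z>.03)&(V>-.0)))
    print('nearjaw',pct(near&(U-u0<.08)&(U-u0>.045)&(z>.03)&(V>-.0)&dark))
plan(.606,-.2685,.15,14.4)
for k in ['half_a','near_pad','far_pad','handle_face','trigger_face']:
    print(k,[(round(d['score'],2),np.round(d['position'],3).tolist()) for d in env.find_in('wrist',k)[:3]])
E
```

```text
wrist b (array([ 605.7, -267.5]), array([40.4, 64.6]), 14.1, np.float64(0.0343), 880) a (array([568. ,  33.1]), array([64.6, 40. ]), 8.5, np.float64(0.0345), 1481)
yaw 0.15753444 (np.float32(514.9313), np.float32(-16.419878)) 820
bar u 0.50597894Traceback (most recent call last):
  File "<stdin>", line 15, in <module>
  File "<stdin>", line 14, in pct
    return _quantile_unchecked(
        a, q, axis, out, overwrite_input, method, keepdims, weights)
    return _ureduce(a,
                    func=_quantile_ureduce_func,
    ...<5 lines>...
                    overwrite_input=overwrite_input,
                    method=method)
    r = func(a, **kwargs)
    result = _quantile(arr,
                       quantiles=q,
    ...<2 lines>...
                       out=out,
                       weights=wgt)
    slices_having_nans = np.isnan(arr[-1, ...])
                                  ~~~^^^^^^^^^
IndexError: index -1 is out of bounds for axis 0 with size 0
```

```bash
cat > m.py <<'E'
from h import *
import sys
def meas(names=('wrist','top'),g=(.5,.075,.14)):
  for n in names:
    c=cam(n); X=cloud(c)
    w,p,k,Q=clamp(c,X,g); 
    ex=np.array([np.cos(w),np.sin(w)]); ey=np.array([-np.sin(w),np.cos(w)])
    z=X[...,2]; u0=np.dot(np.array(p)/1000,ex)+.0005; v0=np.dot(g[:2],ey)
    U=X[...,:2]@ex-u0; V=X[...,:2]@ey-v0
    print(n,'yaw',round(float(w),4),k,'u0',round(u0,4),'v0guess',round(v0,4))
    f=c['frame']; dark=f.max(-1)<110
    def pct(s,m):
        m=m&(abs(U)<.12)&(V>-.21)&(V<.06)
        if m.sum()>5: print(s,'V',np.round(np.percentile(V[m],[1,5,50,95,99]),4),'U',np.round(np.percentile(U[m],[1,99]),4),m.sum())
    pct('handle',(U<-.045)&(U>-.085)&(z>.026)&(V>.0))
    pct('trig',(U<-.055)&(U>-.07)&(z>.02)&(V<0))
    pct('farjaw',(U<.08)&(U>.012)&(z>.028)&(V<-.13))
    pct('farpad',(U<.08)&(U>.046)&(z>.025)&(V<-.13))
    pct('housing',(U<.0)&(U>-.02)&(z>.03))
    pct('nearjaw',(U<.08)&(U>.045)&(z>.03)&(V>-.06)&dark)
  return
if __name__=='__main__':
    meas(); plan(.606,-.268,.15,14.3)
    for k in ['near_pad','far_pad','handle_face','trigger_face']:
        print(k,[(round(d['score'],2),np.round(d['position'],3).tolist()) for d in env.find_in('wrist',k)[:3]])
E
python3 m.py
```

```text
wrist yaw 0.1554 813 u0 0.5067 v0guess -0.0033
handle V [0.019  0.0195 0.0276 0.0366 0.0378] U [-0.0845 -0.0457] 558
trig V [-0.1112 -0.1087 -0.0919 -0.0877 -0.0248] U [-0.0698 -0.0553] 4912
farjaw V [-0.1946 -0.1905 -0.1765 -0.163  -0.162 ] U [0.0129 0.0791] 924
farpad V [-0.1907 -0.1887 -0.1743 -0.1622 -0.1618] U [0.0464 0.0796] 492
housing V [-0.1865 -0.0871 -0.0852  0.0185  0.0357] U [-0.0198 -0.0002] 6186
nearjaw V [-0.0259 -0.0246 -0.0102  0.0061  0.0207] U [0.0456 0.0797] 731
top yaw 0.1655 254 u0 0.5049 v0guess -0.0084
handle V [0.0203 0.0208 0.0282 0.0366 0.0383] U [-0.0846 -0.0661] 113
trig V [-0.1323 -0.1305 -0.1201 -0.0963 -0.0933] U [-0.0698 -0.0552] 9875
farjaw V [-0.1965 -0.193  -0.1783 -0.1426 -0.1376] U [0.0121 0.0792] 685
farpad V [-0.1924 -0.1911 -0.178  -0.1643 -0.1631] U [0.0464 0.0797] 320
housing V [-0.175  -0.1507 -0.1342 -0.1023 -0.0995] U [-0.0198 -0.0003] 13130
tcp [ 0.5006 -0.019   0.3   ] clock 2.4 shares [-0.5349  0.0818  0.2996] [-0.0001 -0.0001 -0.0001]
near_pad [(0.68, [0.513, 0.073, 0.035])]
far_pad []
handle_face [(0.97, [0.511, 0.071, 0.031])]
trigger_face [(0.8, [0.448, 0.04, 0.029]), (0.58, [0.512, 0.069, 0.038])]
```

carry_out([
  [[-0.535, 0.082, 0.3, 0, 0, 0], [-0.535, 0.082, 0.3, 0, 0, 0], [-0.535, 0.082, 0.3, 0, 0, 0], [-0.535, 0.082, 0.3, 0, 0, 0], [-0.535, 0.082, 0.3, 0, 0, 0]],
])

```text
clock: 3.22
tcp_pos: [0.6074, -0.2674, 0.1495]
orientation: [0.0, 0.613, 0.79, 0.0]
wrist_force: [0.2, -1.0, 0.2]
finger_gap: 0.0854
grip_force: 0.0
```

carry_out([
  [[0, 0, 0, 0, 0, 0], [0, 0, 0, 0, 0, 0], [0, 0, 0, 0, 0, 0]],
])

```text
clock: 3.6
tcp_pos: [0.607, -0.2657, 0.152]
orientation: [0.001, 0.613, 0.79, 0.0]
wrist_force: [0.4, -0.2, 0.8]
finger_gap: 0.0852
grip_force: 0.0
```

```bash
python3 - <<'E'
from h import *
c=cam('top'); X=cloud(c); c=cam('wrist'); X=cloud(c)
print('b',rect(X,.606,-.268,.06,.025,.045)); plan(.606,-.268,.026,14.3)
E
```

```text
b (array([ 605.7, -268.5]), array([40.4, 64.3]), 14.0, np.float64(0.0344), 3281)
tcp [ 0.607  -0.2661  0.1521] clock 3.7 shares [-0.0029 -0.0033  0.2521] [0.0003 0.0002 0.0004]
```

carry_out([
  [[-0.003, -0.003, 0.15, 0, 0, 0], [-0.003, -0.003, 0.2, 0, 0, 0], [-0.003, -0.003, 0.248, 0, 0, 0], [-0.003, -0.003, 0.248, 0, 0, 0]],
])

```text
clock: 4.2
tcp_pos: [0.6041, -0.2676, 0.025]
orientation: [-0.002, 0.613, 0.79, -0.0]
wrist_force: [-0.6, -0.3, 0.0]
finger_gap: 0.0856
grip_force: 0.0
```

carry_out([
  [[0, 0, 0, 0, 0, 0], [0, 0, 0, 0, 0, 0], [0, 0, 0, 0, 0, 0], [0, 0, 0, 0, 0, 0], [0, 0, 0, 0, 0, 0]],
], jaw=1, squeeze=30)

```text
clock: 4.82
tcp_pos: [0.6066, -0.2697, 0.0282]
orientation: [0.001, 0.613, 0.79, 0.0]
wrist_force: [-0.9, 0.6, 5.9]
finger_gap: 0.0407
grip_force: 31.5
```

carry_out([
  [[0, 0, 0, 0, 0, 0], [0, 0, 0, 0, 0, 0], [0, 0, -0.06, 0, 0, 0], [0, 0, -0.15, 0, 0, 0], [0, 0, -0.2, 0, 0, 0]],
])

```text
clock: 5.45
tcp_pos: [0.6064, -0.2697, 0.1292]
orientation: [0.002, 0.613, 0.79, 0.0]
wrist_force: [-0.4, 0.7, -0.2]
finger_gap: 0.0407
grip_force: 30.7
```

```bash
python3 - <<'E'
from h import *
s=env.get_state(); print(s['finger_gap'],s['grip_force'],s['wrist_force'])
plan(.5785,-.0312,.126,98.7)
E
```

```text
0.0406962306957803 30.678606033325195 [-0.41171793  0.74322578 -0.22009874]
tcp [ 0.6064 -0.2697  0.1292] clock 5.45 shares [0.4761 0.064  0.0054] [ 0.      0.0006 -0.2344]
```

carry_out([
  [[0.476, 0.064, 0, 0, 0, -0.117], [0.476, 0.064, 0, 0, 0, -0.117], [0.476, 0.064, 0, 0, 0, -0.117], [0.476, 0.064, 0, 0, 0, -0.117], [0.476, 0.064, 0, 0, 0, -0.117]],
])

```text
clock: 6.08
tcp_pos: [0.5766, -0.027, 0.1267]
orientation: [-0.0, 0.286, 0.958, 0.0]
wrist_force: [-0.2, -0.9, -1.3]
finger_gap: 0.0407
grip_force: 30.7
```

carry_out([
  [[0, 0, 0, 0, 0, -0.117], [0, 0, 0, 0, 0, -0.117], [0, 0, 0, 0, 0, -0.117], [0, 0, 0, 0, 0, -0.117], [0, 0, 0, 0, 0, -0.117]],
])

```text
clock: 6.7
tcp_pos: [0.5779, -0.0317, 0.1265]
orientation: [0.0, -0.073, 0.997, -0.0]
wrist_force: [-0.1, -1.1, -1.3]
finger_gap: 0.0409
grip_force: 30.8
```

```bash
python3 - <<'E'
from h import *
c=cam('wrist'); X=cloud(c); cv2.imwrite('pics/w2.png',c['frame'])
print('a',rect(X,.568,.033,.05,.028,.045))
plan(.5785,-.0312,.028,98.7)
E
```

```text
a (array([567.6,  32.9]), array([64.8, 40.8]), 9.7, np.float64(0.0345), 3969)
tcp [ 0.5779 -0.0316  0.1264] clock 6.75 shares [-0.0013  0.0007  0.1969] [-0.      0.0001 -0.0012]
```

View pics/w2.png

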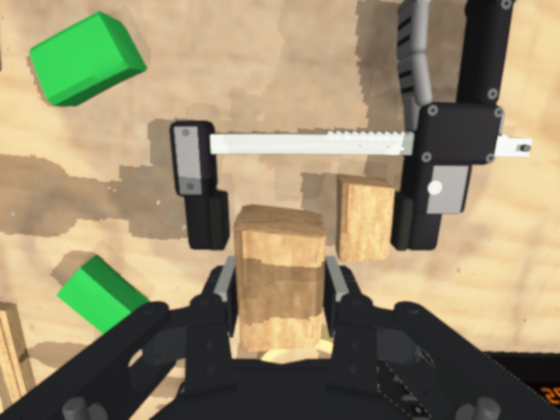

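The view shows half_b held square over the gap at (280,265), between the far pad (215,220) and half_a (365,215), with the bar at the top. I lower it and release with a small opening.

carry_out([
  [[0, 0.001, 0.1, 0, 0, 0], [0, 0.001, 0.17, 0, 0, 0], [0, 0.001, 0.185, 0, 0, 0], [0, 0.001, 0.195, 0, 0, 0], [0, 0.001, 0.195, 0, 0, 0]],
])

```text
clock: 7.38
tcp_pos: [0.5785, -0.0304, 0.0299]
orientation: [0.001, -0.074, 0.997, -0.0]
wrist_force: [-0.2, -0.4, 0.0]
finger_gap: 0.0405
grip_force: 30.7
```

carry_out([
  [[0, 0, 0, 0, 0, 0], [0, 0, 0, 0, 0, 0], [0, 0, 0, 0, 0, 0], [0, 0, 0, 0, 0, 0]],
], jaw=0.44)

```text
clock: 7.88
tcp_pos: [0.5776, -0.0301, 0.029]
orientation: [0.0, -0.075, 0.997, 0.0]
wrist_force: [1.3, -0.8, -0.1]
finger_gap: 0.0477
grip_force: 0.0
```

carry_out([
  [[0, 0, -0.04, 0, 0, 0], [0, 0, -0.12, 0, 0, 0], [0, 0, -0.24, 0, 0, 0], [0, 0, -0.36, 0, 0, 0], [0, 0, -0.36, 0, 0, 0]],
])

```text
clock: 8.5
tcp_pos: [0.5807, -0.0307, 0.2148]
orientation: [0.005, -0.075, 0.997, -0.001]
wrist_force: [0.6, -1.0, -0.7]
finger_gap: 0.0478
grip_force: 0.0
```

carry_out([
  [[-0.27, 0.2, -0.04, 0, 0, 0], [-0.27, 0.2, -0.04, 0, 0, 0], [-0.27, 0.2, -0.04, 0, 0, 0], [-0.27, 0.2, -0.04, 0, 0, 0]],
], jaw=0)

```text
clock: 9.0
tcp_pos: [0.6973, 0.0914, 0.2263]
orientation: [-0.001, -0.076, 0.997, 0.0]
wrist_force: [0.7, 0.0, 0.4]
finger_gap: 0.0853
grip_force: 0.0
```

```bash
python3 - <<'E'
from h import *
import m
for n in ('wrist','top'):
    c=cam(n); X=cloud(c); cv2.imwrite(f'pics/p3{n}.png',c['frame'])
    print(n,'b',rect(X,.5785,-.0312,.042,.030,.045),'a',rect(X,.568,.033,.042,.031,.045))
m.meas(('wrist',),(.5003,.0806,.155)); plan(.4393,.0688,.03,98.9)
E
```

```text
wrist b (array([577.6, -31.2]), array([63.7, 40.9]), 8.5, np.float64(0.0343), 2739) a (array([568.2,  33.2]), array([64.3, 40.2]), 9.7, np.float64(0.0344), 2746)
top b (array([577.1, -31. ]), array([63.2, 39.9]), 8.9, np.float64(0.0345), 757) a (array([567. ,  33.6]), array([63.8, 40.5]), 9.8, np.float64(0.0345), 744)
wrist yaw 0.1406 598 u0 0.5154 v0guess 0.0097
farjaw V [-0.1995 -0.1947 -0.1773 -0.1321 -0.1304] U [0.0129 0.0778] 2794
farpad V [-0.195  -0.1924 -0.1736 -0.1319 -0.1304] U [0.0464 0.0789] 1418
housing V [-0.2008 -0.2    -0.1846 -0.175  -0.0329] U [-0.0018 -0.    ] 33
nearjaw V [-0.0303 -0.0292 -0.0144  0.0001  0.0018] U [0.0452 0.0757] 1139
tcp [0.6952 0.0884 0.2275] clock 9.15 shares [0.5111 0.0373 0.3963] [ 0.     -0.0004 -0.001 ]
```

View pics/p3wrist.png

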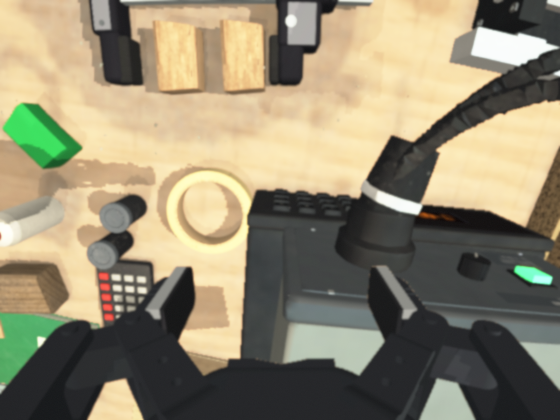

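I had the x sign reversed, so the arm went the other way, but it touched nothing. The view shows half_b at (178,55) beside half_a at (243,55) and square to it, with level ends (about 1 mm). Now to the grip place.

carry_out([
  [[0.511, 0.037, 0, 0, 0, 0], [0.511, 0.037, 0, 0, 0, 0], [0.511, 0.037, 0, 0, 0, 0], [0.511, 0.037, 0.08, 0, 0, 0], [0.511, 0.037, 0.12, 0, 0, 0]],
])

```text
clock: 9.78
tcp_pos: [0.4356, 0.0682, 0.1681]
orientation: [-0.001, -0.074, 0.997, -0.0]
wrist_force: [0.7, -0.6, -0.3]
finger_gap: 0.0858
grip_force: 0.0
```

carry_out([
  [[0, 0, 0, 0, 0, 0], [0, 0, 0, 0, 0, 0]],
])

```text
clock: 10.02
tcp_pos: [0.442, 0.0685, 0.1701]
orientation: [0.001, -0.074, 0.997, -0.0]
wrist_force: [0.6, 0.0, 1.2]
finger_gap: 0.086
grip_force: 0.0
```

```bash
python3 - <<'E'
from h import *
import m
c=cam('wrist'); cv2.imwrite('pics/p4.png',c['frame'])
m.meas(('wrist',),(.5003,.0806,.155)); plan(.4393,.0688,.03,98.9)
E
```

```text
wrist yaw 0.1516 1546 u0 0.5057 v0guess 0.0041
handle V [0.0008 0.0041 0.0368 0.0586 0.0596] U [-0.0791 -0.0477] 18958
trig V [-0.0719 -0.0668 -0.0464 -0.0026 -0.0005] U [-0.07   -0.0555] 9979
farjaw V [-0.2002 -0.196  -0.1821 -0.1676 -0.1394] U [0.0124 0.07  ] 1309
farpad V [-0.1971 -0.1943 -0.1819 -0.1674 -0.1667] U [0.0461 0.0713] 484
housing V [-0.1991 -0.1941 -0.0064  0.0297  0.0334] U [-0.0198 -0.0003] 1653
nearjaw V [-0.0305 -0.0293 -0.0159  0.0005  0.0155] U [0.0455 0.0794] 782
tcp [0.4428 0.0688 0.1702] clock 10.12 shares [0.0077 0.0012 0.2804] [-0.0001  0.0005 -0.001 ]
```

View pics/p4.png

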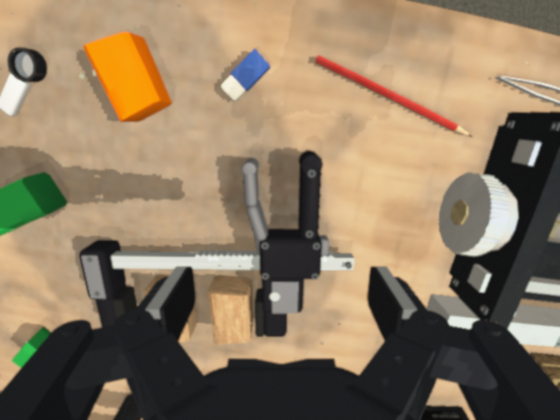

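```bash
python3 - <<'E'
from h import *
c=cam('wrist'); X=cloud(c); w=.152
ex=np.array([np.cos(w),np.sin(w)]); ey=np.array([-np.sin(w),np.cos(w)])
U=X[...,:2]@ex-.506; V=X[...,:2]@ey-.0035; z=X[...,2]
for lo in (-.1,-.09,-.08,-.07,-.06,-.05,-.04):
    m=(U>lo)&(U<lo+.01)&(z<.05)&(z>.022)&(abs(V)<.07)
    v=np.sort(V[m]); 
    if len(v): 
        g=np.where(np.diff(v)>.006)[0]; print(lo,np.round(v[[0,*g]],4),np.round(v[[*(g+1),-1]],4),len(v))
W=c['W']; t=np.array(env.get_state()['tcp_pos']); p=np.linalg.inv(W)@np.r_[.4393,.0688,.018,1]
K=np.array(c['intrinsics']); print(K@(p[:3]/p[2]))
E
```

```text
-0.1 [-0.0368 -0.0248] [0.0131 0.033 ] 414
-0.09 [-0.0366 -0.0258] [0.014  0.0321] 370
-0.08 [-0.0368 -0.0255] [0.0138 0.0322] 376
-0.07 [-0.0364 -0.0254] [0.0137 0.0317] 347
-0.06 [-0.0349 -0.0226] [0.0137 0.032 ] 363
-0.05 [-0.0334 -0.0199] [0.0137 0.0317] 337
-0.04 [-0.031  -0.0172] [0.0134 0.0317] 328
[281.86631276 199.27050525   1.        ]
```

carry_out([
  [[0.006, 0.001, 0.12, 0, 0, 0], [0.006, 0.001, 0.2, 0, 0, 0], [0.006, 0.001, 0.25, 0, 0, 0], [0.006, 0.001, 0.277, 0, 0, 0], [0.006, 0.001, 0.277, 0, 0, 0]],
])

```text
clock: 10.8
tcp_pos: [0.438, 0.0692, 0.03]
orientation: [-0.0, -0.075, 0.997, 0.0]
wrist_force: [-0.2, 0.3, -0.8]
finger_gap: 0.0857
grip_force: 0.0
```

carry_out([
  [[0, 0, 0, 0, 0, 0], [0, 0.009, 0, 0, 0, 0], [0, 0.018, 0, 0, 0, 0], [0, 0.028, 0, 0, 0, 0], [0, 0.028, 0, 0, 0, 0]],
], jaw=1, squeeze=20)

```text
clock: 11.42
tcp_pos: [0.4377, 0.0824, 0.0335]
orientation: [0.003, -0.074, 0.997, -0.001]
wrist_force: [-4.3, -4.1, 19.1]
finger_gap: 0.0397
grip_force: 21.4
```

carry_out([
  [[0, 0, 0, 0, 0, 0], [0, -0.009, 0, 0, 0, 0], [0, -0.018, 0, 0, 0, 0], [0, -0.028, 0, 0, 0, 0], [0, -0.028, 0, 0, 0, 0]],
], jaw=0.11)

```text
clock: 12.05
tcp_pos: [0.4369, 0.0695, 0.0302]
orientation: [-0.001, -0.075, 0.997, 0.001]
wrist_force: [-1.7, 4.1, 2.3]
finger_gap: 0.076
grip_force: 2.0
```

```bash
cat > t.py <<'E'
from h import *
def rep(cx=.42,cy=.08):
    s=env.get_state(); print('gap',round(float(s['finger_gap']),4),'grip',round(float(s['grip_force']),2),'tcp',np.round(s['tcp_pos'],4),'F',np.round(s['wrist_force'],1),'clk',round(float(s['clock']),2))
    c=cam('top'); X=cloud(c); w=.152
    print('a',rect(X,.568,.033,.042,.031,.045),'b',rect(X,.5775,-.031,.042,.031,.045))
    ex=np.array([np.cos(w),np.sin(w)]); ey=np.array([-np.sin(w),np.cos(w)])
    U=X[...,:2]@ex-.506; V=X[...,:2]@ey-.0035; z=X[...,2]
    d=c['frame'].max(-1)<90
    for nm,m in dict(farjaw=(U>.03)&(U<.08)&(z>.02)&(z<.05)&(V<-.085)&(V>-.22)&d, hand=(U>-.11)&(U<-.095)&(z>.02)&(z<.05)&(V>0)&(V<.06),trig=(U>-.11)&(U<-.085)&(z>.02)&(z<.05)&(V<0)&(V>-.06),hous=(U>.0)&(U<.03)&(z>.03)&(z<.05)&(V>-.04)&(V<.06)&d).items():
        if m.sum()>4: print(nm,np.round(np.percentile(V[m],[2,50,98]),4),m.sum())
    cv2.imwrite('pics/t.png',c['frame'])
rep()
E
python3 t.py
```

```text
gap 0.076 grip 2.03 tcp [0.4369 0.0695 0.0302] F [-1.7  4.1  2.3] clk 12.05
a (array([566.7,  33.5]), array([63.9, 40.2]), 10.2, np.float64(0.0347), 751) b (array([577.1, -31.1]), array([63.4, 39.9]), 8.9, np.float64(0.0347), 736)
farjaw [-0.1833 -0.169  -0.1547] 434
trig [-0.031  -0.0275 -0.0222] 63
hous [-0.0198  0.0025  0.0332] 308
```

carry_out([
  [[0, 0, 0, 0, 0, 0], [0, 0, 0, 0, 0, 0]],
])

```text
clock: 12.35
tcp_pos: [0.437, 0.0695, 0.0301]
orientation: [-0.001, -0.075, 0.997, 0.0]
wrist_force: [-2.9, 3.9, 3.4]
finger_gap: 0.0758
grip_force: 2.3
```

```bash
sed -i "s/def rep(cx=.42,cy=.08)/def rep(cam_='wrist')/; s/cam('top')/cam(cam_)/" t.py; python3 t.py
```

```text
gap 0.0758 grip 2.31 tcp [0.437  0.0695 0.0301] F [-2.9  3.9  3.4] clk 12.35
a None b None
hand [0.0187 0.0266 0.0364] 1549
trig [-0.0309 -0.0248 -0.0198] 1173
```

View pics/t.png

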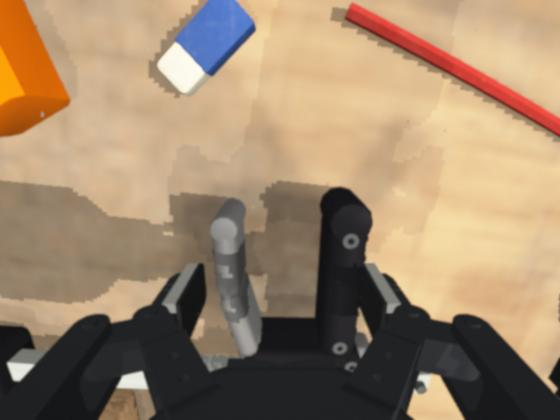

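The view shows the trigger out (228,280) and the handle (340,280) touching the right finger: the clamp slid about 4 mm. I recentre and pump on.

carry_out([
  [[0, 0.008, 0, 0, 0, 0], [0, 0.014, 0, 0, 0, 0], [0, 0.022, 0, 0, 0, 0], [0, 0.032, 0, 0, 0, 0], [0, 0.032, 0, 0, 0, 0]],
], jaw=1)

```text
clock: 13.02
tcp_pos: [0.4374, 0.0827, 0.0319]
orientation: [0.002, -0.074, 0.997, -0.003]
wrist_force: [-2.4, -6.5, 14.2]
finger_gap: 0.0396
grip_force: 20.4
```

carry_out([
  [[0, 0, 0, 0, 0, 0], [0, -0.008, 0, 0, 0, 0], [0, -0.016, 0, 0, 0, 0], [0, -0.024, 0, 0, 0, 0], [0, -0.024, 0, 0, 0, 0]],
], jaw=0.11)

```text
clock: 13.65
tcp_pos: [0.4362, 0.0731, 0.03]
orientation: [-0.001, -0.075, 0.997, 0.0]
wrist_force: [-3.2, 2.1, -0.2]
finger_gap: 0.0762
grip_force: 1.3
```

```bash
cat >> t.py <<'E'
rep('top')
E
python3 t.py
```

```text
gap 0.0762 grip 1.27 tcp [0.4362 0.0731 0.03  ] F [-3.2  2.1 -0.2] clk 13.65
a None b None
hand [0.0229 0.0308 0.0406] 1412
trig [-0.0268 -0.0206 -0.0157] 1182
gap 0.0761 grip 1.2 tcp [0.4363 0.0731 0.03  ] F [-2.3  2.9 -0.4] clk 13.7
a (array([566.6,  33.3]), array([64.2, 39.7]), 10.1, np.float64(0.0346), 749) b (array([576.3, -29.9]), array([62.9, 40. ]), 5.3, np.float64(0.0346), 745)
farjaw [-0.1714 -0.1571 -0.1429] 419
trig [-0.0286 -0.0235 -0.0169] 68
hous [-0.0191  0.0048  0.0348] 314
```

carry_out([
  [[0, 0.008, 0, 0, 0, 0], [0, 0.01, 0, 0, 0, 0], [0, 0.02, 0, 0, 0, 0], [0, 0.026, 0, 0, 0, 0], [0, 0.026, 0, 0, 0, 0]],
], jaw=1)

```text
clock: 14.38
tcp_pos: [0.4377, 0.0838, 0.0322]
orientation: [0.002, -0.073, 0.997, -0.003]
wrist_force: [-2.1, -8.7, 12.8]
finger_gap: 0.0396
grip_force: 20.4
```

carry_out([
  [[0, -0.006, 0, 0, 0, 0], [0, -0.012, 0, 0, 0, 0], [0, -0.018, 0, 0, 0, 0], [0, -0.022, 0, 0, 0, 0], [0, -0.022, 0, 0, 0, 0]],
], jaw=0.06)

```text
clock: 15.0
tcp_pos: [0.4367, 0.0751, 0.0302]
orientation: [-0.0, -0.075, 0.997, 0.0]
wrist_force: [-0.3, 0.6, 0.2]
finger_gap: 0.0801
grip_force: 0.0
```

```bash
python3 t.py
```

```text
gap 0.0801 grip 0.01 tcp [0.4367 0.0751 0.0302] F [-0.3  0.6  0.2] clk 15.0
a None b None
hand [0.0273 0.035  0.0446] 1283
trig [-0.0226 -0.0167 -0.0114] 1147
gap 0.0803 grip 0.0 tcp [0.4367 0.0751 0.0302] F [ 0.8  0.2 -0.1] clk 15.05
a (array([566.8,  33.5]), array([64.8, 39.8]), 10.4, np.float64(0.0346), 748) b (array([574.4, -34.3]), array([68.8, 69.7]), 5.2, np.float64(0.0344), 1126)
farjaw [-0.159  -0.1445 -0.1304] 400
trig [-0.0245 -0.02   -0.0129] 76
hous [-0.0177  0.0059  0.0369] 337
```

```bash
cat > y.py <<'E'
from h import *
c=cam('top'); X=cloud(c); f=c['frame'].astype(int); z=X[...,2]
w,p,k,Q=clamp(c,X,(.5005,.085,.13)); print('bar yaw',w,p,k)
br=f.max(-1)>120; sat=(f[...,2]-f[...,0])>35
Y=X.copy(); Y[~sat]=np.nan
b=rect(Y,.575,-.028,.045,.030,.045); a=rect(Y,.568,.034,.042,.030,.045); print('a',a,'b',b)
cv2.imwrite('pics/y.png',cv2.resize(c['frame'][140:300,120:320],None,fx=3.5,fy=3.5,interpolation=2))
E
python3 y.py
```

```text
bar yaw 0.07989713 (np.float32(507.40967), np.float32(-5.9119487)) 422
a (array([566.9,  33.6]), array([64.1, 40.4]), 9.9, np.float64(0.0346), 768) b (array([576. , -19.4]), array([63.2, 40.4]), 5.6, np.float64(0.0344), 771)
```

View pics/y.png

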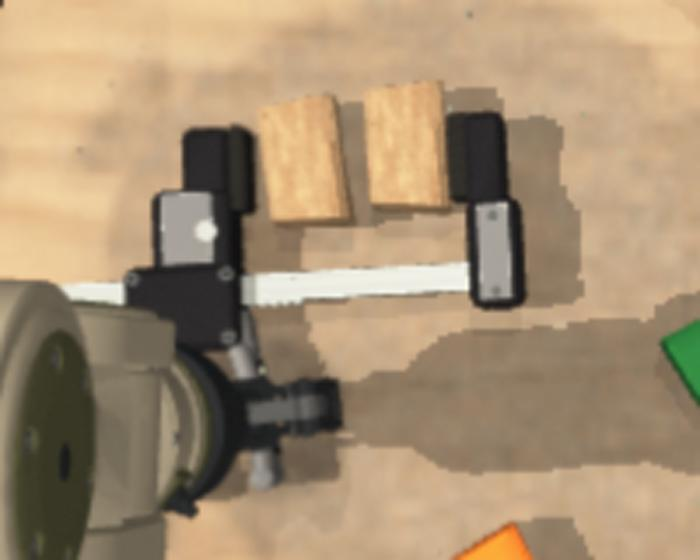

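The picture shows the far pad (465,155) against half_b (405,148), with half_a (305,160) still apart. The clamp has turned about 4° because its handle follows the outer finger when the jaw opens. I pull it back with the next squeeze and shift early on release.

carry_out([
  [[0, 0, 0, 0, 0, 0], [0, 0, 0, 0, 0, 0], [0, 0.006, 0, 0, 0, 0], [0, 0.01, 0, 0, 0, 0], [0, 0.01, 0, 0, 0, 0]],
], jaw=1)

```text
clock: 15.78
tcp_pos: [0.4369, 0.0801, 0.0322]
orientation: [0.001, -0.075, 0.997, -0.0]
wrist_force: [-4.3, -0.6, 19.7]
finger_gap: 0.0395
grip_force: 19.6
```

carry_out([
  [[0, -0.022, 0, 0, 0, 0], [0, -0.028, 0, 0, 0, 0], [0, -0.028, 0, 0, 0, 0], [0, -0.028, 0, 0, 0, 0]],
], jaw=0.1)

```text
clock: 16.27
tcp_pos: [0.438, 0.0661, 0.0301]
orientation: [-0.0, -0.074, 0.997, 0.0]
wrist_force: [-0.1, 0.8, -0.7]
finger_gap: 0.0766
grip_force: 0.0
```

```bash
python3 t.py|grep -v None; python3 y.py
```

```text
gap 0.0766 grip 0.0 tcp [0.438  0.0661 0.0301] F [-0.1  0.8 -0.7] clk 16.27
hand [0.0116 0.0195 0.0291] 1511
trig [-0.0379 -0.0317 -0.027 ] 1152
gap 0.0765 grip 0.0 tcp [0.4381 0.0662 0.0302] F [0.5 0.1 0.2] clk 16.32
a (array([566.7,  33.6]), array([64.1, 39.9]), 10.0, np.float64(0.0347), 737) b (array([575.9, -29.4]), array([80.5, 65.4]), 80.3, np.float64(0.0346), 1172)
farjaw [-0.1538 -0.1391 -0.1243] 435
trig [-0.0383 -0.0341 -0.0286] 63
hous [-0.0246 -0.002   0.0282] 292
bar yaw 0.14742215 (np.float32(512.2806), np.float32(-4.0603266)) 413
a (array([566.7,  33.7]), array([63.8, 40.4]), 10.1, np.float64(0.0345), 764) b (array([576.6, -11.5]), array([63.9, 40. ]), 9.9, np.float64(0.0344), 751)
```

carry_out([
  [[0, 0, 0, 0, 0, 0], [0, 0.006, 0, 0, 0, 0], [0, 0.014, 0, 0, 0, 0], [0, 0.022, 0, 0, 0, 0], [0, 0.022, 0, 0, 0, 0]],
], jaw=1, squeeze=22)

```text
clock: 17.05
tcp_pos: [0.4377, 0.075, 0.0322]
orientation: [0.001, -0.074, 0.997, -0.003]
wrist_force: [-4.0, -9.1, 18.3]
finger_gap: 0.0393
grip_force: 21.6
```

carry_out([
  [[0, 0, 0, 0, 0, 0], [0, 0, 0, 0, 0, 0], [0, 0, 0, 0, 0, 0]],
])

```text
clock: 17.42
tcp_pos: [0.4377, 0.075, 0.0322]
orientation: [0.001, -0.074, 0.997, -0.003]
wrist_force: [-4.9, -8.6, 18.3]
finger_gap: 0.0391
grip_force: 21.6
```

```bash
python3 t.py|grep -v None; python3 y.py
```

```text
gap 0.0391 grip 21.58 tcp [0.4377 0.075  0.0322] F [-4.9 -8.6 18.3] clk 17.43
hand [0.0008 0.0127 0.0225] 1565
trig [-0.0083 -0.0036 -0.0001] 670
gap 0.0392 grip 21.58 tcp [0.4378 0.075  0.0322] F [-4.1 -7.6 17.5] clk 17.48
a (array([567.8,  32.9]), array([63. , 83.4]), 11.0, np.float64(0.0344), 1293) b (array([573. , -23.9]), array([79.3, 66.8]), 18.5, np.float64(0.0347), 1158)
farjaw [-0.1498 -0.1329 -0.1195] 386
hand [0.0012 0.0084 0.0182] 42
trig [-0.01   -0.0066 -0.0009] 43
hous [-0.0292 -0.0065  0.0227] 301
bar yaw 0.16735382 (np.float32(514.60425), np.float32(-1.0368228)) 379
a (array([570. ,  22.9]), array([63.8, 61.2]), 10.7, np.float64(0.0345), 1045) b (array([577.3,  -5.3]), array([64.7, 45.1]), 9.5, np.float64(0.0345), 773)
```

carry_out([
  [[0, -0.02, 0, 0, 0, 0], [0, -0.027, 0, 0, 0, 0], [0, -0.027, 0, 0, 0, 0], [0, -0.027, 0, 0, 0, 0]],
], jaw=0.1)

```text
clock: 18.08
tcp_pos: [0.4382, 0.0639, 0.0301]
orientation: [-0.0, -0.075, 0.997, 0.0]
wrist_force: [0.2, -0.2, 0.6]
finger_gap: 0.0766
grip_force: 0.0
```

```bash
python3 t.py|grep -v None; python3 y.py
```

```text
gap 0.0766 grip 0.0 tcp [0.4382 0.0639 0.0301] F [ 0.2 -0.2  0.6] clk 18.07
hand [0.0092 0.0173 0.0268] 1420
trig [-0.0401 -0.0341 -0.0293] 1099
gap 0.0768 grip 0.0 tcp [0.4382 0.0639 0.0301] F [ 0.4 -0.2  1. ] clk 18.12
a (array([568.4,  32.9]), array([63.9, 82.5]), 4.4, np.float64(0.0346), 1293) b (array([572., -24.]), array([76.5, 67. ]), 16.1, np.float64(0.0347), 1148)
farjaw [-0.1484 -0.1332 -0.1194] 412
trig [-0.0408 -0.0358 -0.0303] 63
hous [-0.027  -0.0044  0.0252] 308
bar yaw 0.14032026 (np.float32(512.6549), np.float32(-0.77360827)) 378
a (array([567.7,  24.8]), array([63.6, 65.4]), 12.5, np.float64(0.0345), 1044) b (array([574.8,  -5.3]), array([63.5, 44.9]), 8.1, np.float64(0.0345), 771)
```

carry_out([
  [[0, 0, 0, 0, 0, 0], [0, 0.005, 0, 0, 0, 0], [0, 0.01, 0, 0, 0, 0], [0, 0.01, 0, 0, 0, 0], [0, 0.01, 0, 0, 0, 0]],
], jaw=1, squeeze=22)

```text
clock: 18.85
tcp_pos: [0.4373, 0.0692, 0.032]
orientation: [0.0, -0.075, 0.997, 0.001]
wrist_force: [-8.5, 2.4, 22.7]
finger_gap: 0.0554
grip_force: 18.6
```

carry_out([
  [[0, 0, 0, 0, 0, 0], [0, 0, 0, 0, 0, 0], [0, 0, 0, 0, 0, 0]],
])

```text
clock: 19.23
tcp_pos: [0.4374, 0.0693, 0.0321]
orientation: [0.0, -0.075, 0.997, 0.001]
wrist_force: [-7.5, 1.8, 23.1]
finger_gap: 0.0552
grip_force: 20.1
```

```bash
python3 t.py|grep -v None; python3 y.py
```

```text
gap 0.0552 grip 20.09 tcp [0.4374 0.0693 0.0321] F [-7.5  1.8 23.1] clk 19.23
hand [0.0079 0.0163 0.0256] 1375
trig [-0.0255 -0.0196 -0.0141] 1063
gap 0.0552 grip 19.77 tcp [0.4373 0.0693 0.032 ] F [-6.7  2.3 22.1] clk 19.27
a (array([569.3,  32.9]), array([64.6, 82.4]), 3.2, np.float64(0.0345), 1299) b (array([572.4, -23.2]), array([78.1, 64.9]), 16.8, np.float64(0.0348), 1130)
farjaw [-0.1467 -0.132  -0.1194] 368
trig [-0.0271 -0.0217 -0.0151] 67
hous [-0.0277 -0.005   0.0246] 312
bar yaw 0.14738221 (np.float32(513.252), np.float32(0.23014748)) 370
a (array([568.8,  23.2]), array([64.2, 60.5]), 8.0, np.float64(0.0345), 1045) b (array([575.5,  -5.5]), array([62.5, 45. ]), 9.2, np.float64(0.0346), 776)
```

View pics/y.png

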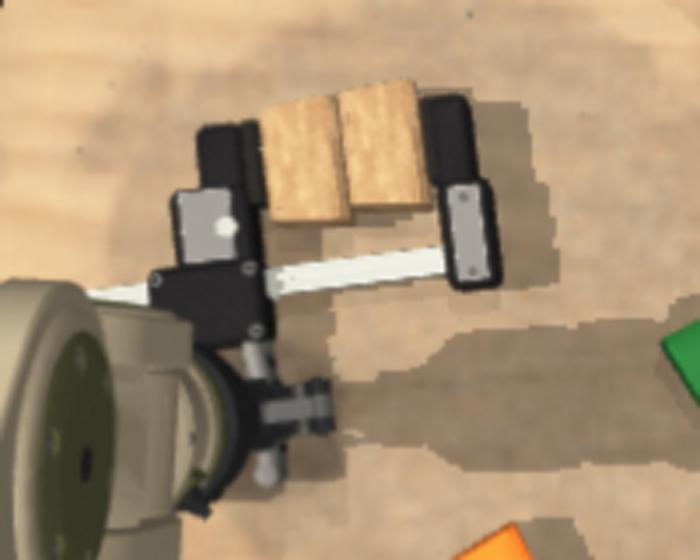

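The picture shows the halves tight together (300,160 and 385,145) between both pads, with the trigger stopped partway under load. I raise the grip slightly, let it settle and hand in.

carry_out([
  [[0, 0, 0, 0, 0, 0], [0, 0, 0, 0, 0, 0], [0, 0, 0, 0, 0, 0], [0, 0, 0, 0, 0, 0], [0, 0, 0, 0, 0, 0]],
], squeeze=25)

```text
clock: 20.0
tcp_pos: [0.4372, 0.0703, 0.0324]
orientation: [0.0, -0.075, 0.997, 0.002]
wrist_force: [-9.3, 6.0, 28.0]
finger_gap: 0.0533
grip_force: 21.1
```

carry_out([
  [[0, 0, 0, 0, 0, 0], [0, 0, 0, 0, 0, 0], [0, 0, 0, 0, 0, 0], [0, 0, 0, 0, 0, 0], [0, 0, 0, 0, 0, 0]],
])

```text
clock: 20.62
tcp_pos: [0.4371, 0.0715, 0.0326]
orientation: [0.0, -0.076, 0.997, 0.003]
wrist_force: [-10.4, 11.0, 29.9]
finger_gap: 0.0495
grip_force: 20.8
```

```bash
python3 y.py; python3 -c "
from workcell import env
s=env.get_state(); print(s['finger_gap'],s['grip_force'],s['wrist_force'])
print(env.hand_in())"
```

```text
bar yaw 0.1576787 (np.float32(513.8653), np.float32(-0.68113846)) 378
a (array([568.7,  23.2]), array([64.3, 61.2]), 9.2, np.float64(0.0345), 1043) b (array([576.3,  -5.5]), array([63.8, 44.6]), 8.7, np.float64(0.0346), 766)
0.04954880495413266 21.02132651838474 [-9.93788203 10.79854499 28.096144  ]
the job is handed in; nothing more can be done
None
```

The job is handed in, with no verdict returned: the two halves look tight, square and about level in the clamp, and the fingers still hold the trigger squeezed at about 21 N. I estimate some 15–23 N on the joint, which I couldn't measure directly, and the trigger was still creeping in slowly at hand-in.

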